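Rehang the lift-off door on the reference-block cabinet

ROBOT

A 7-joint arm with a two-finger parallel gripper is mounted at the origin on the work surface. World frame = base frame: x ahead of the robot, y to its left, z up, the work surface at z = 0. Lengths are in m, angles in degrees, forces in N, time in s.
With the tool pointing down it reaches from about 0.35 to 0.775 m from the base axis. Payload 3.1 kg.
Tool frame: the origin (TCP) lies on the centre line of the jaws, within the pads' length; the fingertips stand 17 mm ahead of it and the grasp point (between the pads) lies 2 mm behind it (robot.tip_reach is the distance from the TCP to the fingertips, in m); z points along the fingers, y is the line along which they close (so a half turn about z gives the same grasp; the last joint's range is limited). The gripper opens to 85 mm and grips with 20 to 120 N. Pads are 22 mm wide; open, the fingers measure 114 mm over their backs; the gripper's body (76 mm by 85 mm) begins 54 mm behind the grasp point. The pads swing forward as they close: fully open they stand 13 mm farther back than shut.
Start: joints at [62.756, 17.813, 0.802, 86.603, -0.252, 75.585, -1.558], TCP at [0.231, -0.499, 0.248] pointing down, gripper open.
Joint ranges: [-154.91, 154.91], [-16.99, 109.72], [-72.82, 74.43], [7.12, 147.25], [-82.49, 262.49], [11.32, 116.49], [-174.64, 174.64]. Speed limits (degrees/s): [159.86, 159.86, 180, 180, 180, 180, 180].

INTERFACE

Orientations are given as [roll, pitch, yaw] about the fixed x, y, z axes, in that order (R = Rz(yaw) Ry(pitch) Rx(roll)).
In Python, from station import robot, fingers, vision, workorder, recognise gives the robot as it stands. Calls block until the motion is done:
- robot.move_to(position, orientation): joint-space move of the TCP to a pose.
- robot.line_to(position, orientation=None, velocity=0.15, f_stop=None): straight line of the TCP; orientation=None keeps the orientation; velocity is the mean speed in m/s. With f_stop (N) it stops when the force on the tool has changed by that much, and returns True; else False.
- robot.move_j(angles): joint-space move.
- fingers.gripper_to(opening, force=None): opening from 0.0 (shut) to 1.0 (fully open); force is the grip in N (None keeps the last); returns when the fingers have stopped.
- robot.pause(seconds).
- robot.inverse_kinematics(position, orientation): joint angles nearest the present ones, or None.
- vision.grab_frame(name): name is "side" or "top"; returns the picture (400x640x3 uint8, red, green, blue); there is no depth.
- vision.calibration(name): a dict with "mtx" (3x3 intrinsics, pixels), "extrinsics" (4x4, takes a point from world to camera coordinates). Camera axes: x right, y up, looking along -z (the intrinsics and any distortion apply to the point x, -y, -z); pixel columns grow to the right and rows downward; lengths in m; the calibration is good to about 2 mm. A picture is of the moment at which its call begins. calibration takes no time and is no camera call.
A pose or a line that the arm cannot do raises robot.PlanningError and nothing moves.
- workorder.close_job(): hands the job in; it is judged then, once.
Trained networks look in the newest picture that a camera, given by its name, has taken for a name from the list of things; names that differ only in an ending like _2 or _b are one class to them, and where a whole thing is asked for, a point or a joint stands for the part that bears it (a point fixed in the world has none). Each returns a list of dicts, best first, with "p" (0 to 1); they miss things now and then, are a little off and sometimes report something else, mostly with a low value. They report only what shows in the picture. A call takes as long as a camera call. They do not tell look-alikes from the thing itself.
- recognise(label, camera): "rect" ([centre column, centre row, width, height] in pixels, round what is visible of it).
Readings, each from a call of its own:
- robot.current_time_s(): time.
- robot.current_joint_positions(): joint angles.
- robot.current_dq(): joint speeds.
- robot.current_joint_torque(): joint torques, N m.
- robot.current_tool_pos(): TCP position.
- robot.current_eef_rot(): TCP orientation.
- robot.current_contact_force(): force on the tool from outside, world axes, zero at the start.
- robot.current_torque(): the same for the moment, N m.
- robot.current_finger_gap(): opening from 0.0 (shut) to 1.0 (fully open).
- robot.current_gripper_force(): force on a finger pad.
Only numpy, scipy, OpenCV 4.12 (cv2) and the standard library are available. Lean on these libraries where they do the work, as an engineer would, in place of code of your own. Each camera call takes 0.05 s, during which the arm holds its last target. There are 200 camera calls.

TASK

The dust door hangs on the empty block cabinet and belongs on the other one, where the reference blocks stand open. Pinch its two finger tabs together to draw the sprung hinge pin, lift the door off with the pin held fully drawn, and drop it into the hinge of the cabinet with the blocks: stub down in the open saddle until you feel it seat with the pin still drawn, then let the pin spring fully home in its hole so that the door hangs straight. Feel it into place without forcing it against either cabinet, and leave the blocks and everything else on the table where they are.

Things in the scene. Friction and masses are not known exactly. Their poses are not given: they have to be found in the camera images.
- door: The lift-off dust door: grey sheet-steel panel 200 wide, 118 high, 6 thick, 0.34 to 0.55 kg in all, hanging from 8 to 126 mm below its hinge axis. Origin: middle of the hinge axis; y along the axis, z up, x out of the cabinet's front. On the axis barrels of 7 mm radius; above them only the two finger tabs stand up, on the middle of the door.
- door_post (a point): The fixed finger tab: steel, 24 wide (x), 5 thick (y), up to 40 mm above the axis. This point is on its outer face, at y = +29 mm of the door, 30 mm above the axis; axes as the door's. It does not move on the door: squeezing off-centre shifts the whole door.
- pin_tab (a point): The finger tab on the sprung pin, same size, facing the fixed one. This point is on its outer face, 30 mm above the axis, at y = -29 mm of the door at rest and -14 mm with the pin drawn: 58 mm over both tabs at rest, 43 mm drawn (against its stop).
- hinge_pin (a joint): How far the sprung pin is drawn into the door, m: 0 = home, fully out; 0.015 = fully drawn, its nose flush with the door's -y end. A spring pushes it out with 7 N at 0, 11 N when drawn; it moves with the tab, so it springs out by itself when the tabs are let go.
- pin_nose (a point): Nose of the sprung pin, 8 mm diameter, its last 2 mm stepped and rounded down to 5 mm, on the hinge axis: 15 mm beyond the door's -y end (y = -100 mm) when home, flush when drawn.
- door_stub (a point): Tip of the fixed hinge stub, 8 mm diameter, on the hinge axis, 16 mm beyond the door's +y end (y = +100 mm).
- cab_empty: The empty cabinet, on which the door hangs at the start: grey sheet-steel box, 150 deep (x), 240 wide (y), 150 high, open at its front (+x), fixed; origin at the centre of its underside on the table. It may stand left or right.
- cab_empty_hinge (a point): Middle of the empty cabinet's hinge axis, 150 mm above the table, 16 mm ahead of the front face; x out of the front, y along the axis. Its ears are as on the other cabinet; the door now hangs in them.
- cab_blocks: The cabinet without a door, same make and size, two steel reference blocks inside, fixed; origin at the centre of its underside, open front at +x.
- cab_blocks_hinge (a point): Nominal middle of the hinge axis of the cabinet with the blocks; axes as above. Its hinge plate is bolted in slotted holes: the true axis is up to 6 mm higher or lower (exact in x and y). Two ears, 6 thick, inner faces at y = +104 and -104 mm, so 4 mm play at each end of the door. Flanges 5 mm behind the hanging panel. The plate bends above 35 N: force the door no harder.
- saddle (a point): Nominal seat in the +y ear: an open-topped saddle for the stub. Slot 10 mm wide, flared to 28 mm at its mouth, 12 to 21 mm above the axis. The slot's bottom holds the seated stub on the true axis, up to 6 mm above or below this point.
- pin_hole (a point): Nominal centre of the closed 10 mm hole in the -y ear, on its inner face; truly up to 6 mm higher or lower, level with the saddle's seat. Ear 34 wide, top 22 mm above the axis. Off the hole the nose rubs on the ear's face, the pin stays drawn by 7 mm or more and friction can leave the door hung up.
- block_v2: Small steel reference block, 25 x 75 x 46, loose inside the cabinet; leave it.
- block_iiw: Steel reference block, 25 x 55 x 85, loose inside the cabinet; leave it.
- probe: Steel probe, 24 diameter, 40 high, standing loose on the roof of the empty cabinet, at least 107 mm behind the hinge axis; leave it.
- step_wedge: Loose steel step wedge, 180 x 28 x 40, on the table ahead of the cabinets; leave it.
- couplant: White bottle, 52 diameter, 125 high, on the table ahead of the cabinets; leave it.
- calculator: Loose calculator, 85 x 150 x 14, on the table; leave it.
- brush: Flat brush lying in the green tray; leave it.
Things that resemble listed ones, but are neither listed nor needed, are in the scene too. There is more than one size of the door; the job needs the larger.

How it is judged (in metres and radians):
On the way, in this order (a step that is already met when the one before it is completed fails the run):
1. the door is lifted off the empty cabinet with its pin held drawn (z of door in the frame of cab_empty_hinge above 0.03 m and value of joint hinge_pin above 0.007 m), for 0.1 s.
2. the stub is seated: the door rests on the hinge of the cabinet with the blocks while the pin is still held drawn (x of door in the frame of cab_blocks_hinge between -0.006 and 0.006 m and y of door in the frame of cab_blocks_hinge between -0.009 and 0.009 m and z of door in the frame of cab_blocks_hinge between -0.011 and 0.013 m and value of joint hinge_pin above 0.011 m and contact force between door and cab_blocks above 1.5 N), for 0.1 s.
At the end, for the whole second after the job is handed in: the door hangs on the cabinet with the blocks: its axis within 4 mm (x), 7 mm (along) and 9 mm (height) of that cabinet's nominal hinge axis and 0.04 rad parallel to it, panel upright within 0.08 rad, sprung pin home (drawn less than 3 mm), at rest (x of door in the frame of cab_blocks_hinge between -0.004 and 0.004 m and y of door in the frame of cab_blocks_hinge between -0.007 and 0.007 m and z of door in the frame of cab_blocks_hinge between -0.009 and 0.009 m and value of joint hinge_pin below 0.003 m and angle between door's own z axis and vertical below 0.08 rad and angle between the y axis of door and the y axis of cab_blocks_hinge, either way round below 0.04 rad and linear speed of door below 0.03 m/s); the robot touches nothing.
It fails at once if the door is forced against the empty cabinet or its hinge with more than 35 N (contact force between door and cab_empty above 35 N).
It fails at once if the door is forced against the cabinet with the blocks or its hinge with more than 35 N (contact force between door and cab_blocks above 35 N).
It fails at once if a reference block, the probe, the wedge, the bottle, the calculator or the brush is moved by more than 15 mm (distance of any of block_v2, block_iiw, probe, step_wedge, couplant, calculator, brush from where it was at the start of the episode above 0.015 m).
It also fails if it takes over 61 s, if anything falls off the work surface, if the arm or the gripper's body presses on something with over 40 N, if the wrist force passes 120 N, or if a joint passes its speed limit or range.

## Working session

There is one attempt and no reset: what is moved stays moved. The work goes in short steps, each a Python script; the robot and the scene stay as the last script left them, time stands still between calls to the robot, and variables do not carry over. Pictures are saved under pics/ and viewed, at most 13 in all, crops included, and the job is handed in when it is done.

```bash
mkdir -p pics; ls; python3 - <<'E'
from station import robot, fingers, vision, workorder, recognise
import cv2
for n in ("side","top"):
    im=vision.grab_frame(n); cv2.imwrite(f"pics/{n}0.png",im[:,:,::-1])
    c=vision.calibration(n); print(n,c)
    for l in ("door","cab_empty","cab_blocks","door_post","pin_tab","block_v2","block_iiw","probe","step_wedge","couplant"):
        print(l,[(round(d["p"],2),[round(float(v)) for v in d["rect"]]) for d in recognise(l,n)][:4])
print(robot.current_time_s())
E
```

```text
pics
side {'mtx': array([[427.349496  ,   0.        , 319.21322891],
       [  0.        , 427.349496  , 192.87585157],
       [  0.        ,   0.        ,   1.        ]]), 'extrinsics': array([[-0.67402627, -0.73866187, -0.00819943,  0.36539136],
       [ 0.42405233, -0.39598722,  0.81447759, -0.37841834],
       [-0.60487041,  0.5455023 ,  0.58013708, -0.78888074],
       [ 0.        ,  0.        ,  0.        ,  1.        ]])}
door [(0.91, [249, 229, 83, 41]), (0.56, [238, 201, 18, 40]), (0.29, [266, 275, 138, 140])]
cab_empty [(0.69, [268, 273, 138, 140])]
cab_blocks [(0.91, [383, 202, 112, 108])]
door_post [(0.97, [245, 232, 91, 38]), (0.65, [236, 200, 15, 47])]
pin_tab [(0.67, [263, 220, 28, 19])]
block_v2 []
block_iiw []
probe [(0.57, [278, 251, 13, 21]), (0.37, [262, 219, 27, 25])]
step_wedge [(0.85, [299, 190, 49, 32]), (0.66, [249, 230, 86, 35])]
couplant [(0.93, [192, 234, 22, 47]), (0.37, [261, 223, 31, 20])]
top {'mtx': array([[477.17070767,   0.        , 322.53071902],
       [  0.        , 477.17070767, 204.83288076],
       [  0.        ,   0.        ,   1.        ]]),
[... 191 characters left out ...]
8928],
       [ 0.        ,  0.        ,  0.        ,  1.        ]])}
door [(0.69, [344, 150, 58, 12]), (0.57, [236, 208, 66, 13]), (0.56, [272, 147, 40, 39])]
cab_empty [(0.8, [234, 233, 97, 78])]
cab_blocks [(0.74, [361, 238, 92, 81]), (0.65, [235, 246, 15, 7]), (0.23, [256, 209, 45, 13])]
door_post [(0.82, [236, 206, 71, 21]), (0.8, [269, 145, 37, 46])]
pin_tab [(0.68, [252, 208, 17, 7]), (0.54, [262, 156, 12, 19]), (0.16, [178, 180, 53, 38])]
block_v2 []
block_iiw [(0.71, [237, 207, 64, 19])]
probe [(0.64, [343, 149, 60, 15]), (0.38, [235, 246, 14, 9]), (0.25, [234, 207, 72, 18])]
step_wedge [(0.79, [342, 151, 61, 15]), (0.4, [248, 209, 18, 11])]
couplant [(0.64, [228, 149, 23, 21])]
1.1
```

```bash
python3 - <<'E'
import cv2
s=cv2.imread("pics/side0.png")[140:350,170:450]; cv2.imwrite("pics/s1.png",cv2.resize(s,None,fx=2.8,fy=2.8,interpolation=cv2.INTER_CUBIC))
s=cv2.imread("pics/top0.png")[110:290,170:420]; cv2.imwrite("pics/t1.png",cv2.resize(s,None,fx=3.2,fy=3.2,interpolation=cv2.INTER_CUBIC))
E
```

```text
(no output)
```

View pics/s1.png

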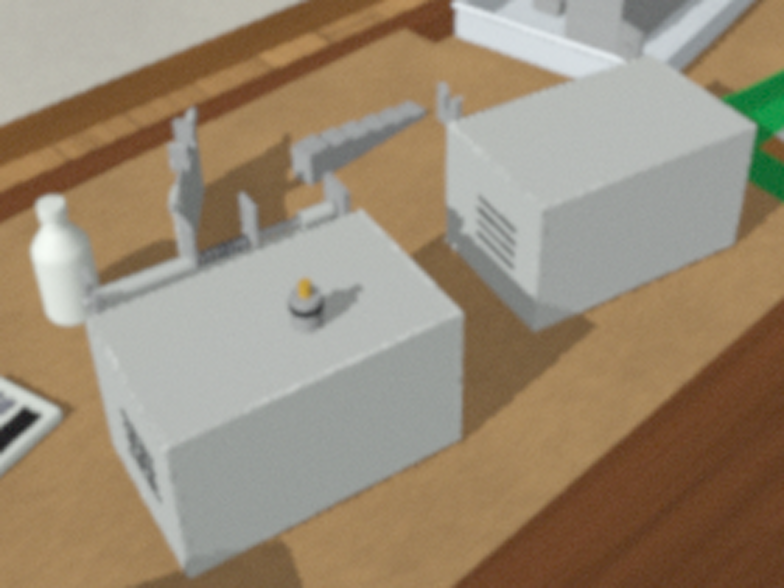

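View pics/t1.png

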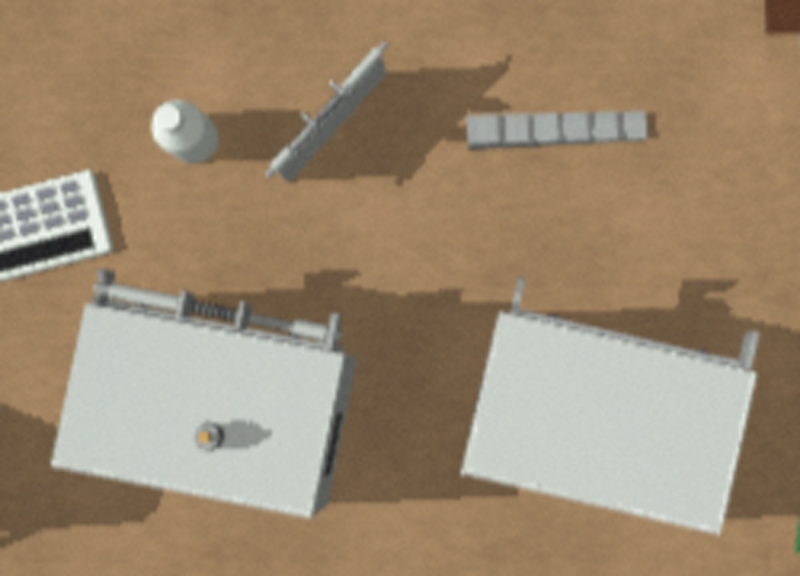

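The side view shows the empty cabinet, with the door and probe, at left (+y). The blocks cabinet is at right with its saddle ear nearest (crop 450,100). In the top view the door tabs are at crop (185,305) and (242,315), and both cabinets face +x at about -12° yaw. The small look-alike door stands in front. Next I'll fit both roof rectangles.

```bash
cat > h.py <<'E'
from station import robot, fingers, vision, workorder, recognise
import numpy as np, cv2
from scipy.optimize import least_squares
def proj(P,n):
    c=vision.calibration(n); P=np.atleast_2d(P); q=(c["extrinsics"]@np.c_[P,np.ones(len(P))].T)[:3].T
    q=q*[1,-1,-1]; u=(c["mtx"]@q.T).T; return u[:,:2]/u[:,2:]
def back(uv,z,n):
    c=vision.calibration(n);E=c["extrinsics"];uv=np.atleast_2d(uv)
    d=np.linalg.solve(c["mtx"],np.c_[uv,np.ones(len(uv))].T).T*[1,-1,-1]
    R=E[:3,:3];o=-R.T@E[:3,3];d=d@R
    return o+d*((z-o[2])/d[:,2])[:,None]
def T(p,l):  # p=(x,y,yaw) frame, l local xyz
    l=np.atleast_2d(l);c,s=np.cos(p[2]),np.sin(p[2])
    return np.c_[p[0]+c*l[:,0]-s*l[:,1],p[1]+s*l[:,0]+c*l[:,1],l[:,2]]
E
cat > fit.py <<'E'
from h import *
C=np.array([[75,120],[75,-120],[-75,-120],[-75,120]])/1e3   # FL FR BR BL
crop={"empty":[(86,304),(345,352),(312,515),(52,465)],"blocks":[(499,313),(755,372),(720,533),(461,474)]}
g=cv2.cvtColor(cv2.imread("pics/top0.png"),cv2.COLOR_BGR2GRAY).astype(np.float32); g=cv2.GaussianBlur(g,(0,0),.8)
for k,v in crop.items():
    W=back(np.array(v)/3.2+[170,110]-.35,.15,"top"); loc=np.c_[C,[.15]*4]
    r=least_squares(lambda p:(T(p,loc)-W)[:,:2].ravel(),[*W[:,:2].mean(0),-.2]); p=r.x
    print(k,"corners",np.round(W[:,:2],3).tolist(),p,"res",np.abs(r.fun).max())
    edges=[(1,2),(2,3),(3,0)]+([(0,1)] if k=="blocks" else [])
    for it in range(4):
        L=[];M=[];N=[];ed=[]
        for i,j in edges:
            for t in np.linspace(.08,.92,60):
                l=loc[i]*(1-t)+loc[j]*t; a=proj(T(p,loc[[i,j]]),"top"); d=a[1]-a[0]; n=np.array([-d[1],d[0]])/np.hypot(*d)
                u=proj(T(p,l),"top")[0]; s=np.arange(-3,3.01,.25); q=u+s[:,None]*n
                pr=cv2.remap(g,q[:,0].astype(np.float32)[None],q[:,1].astype(np.float32)[None],1)[0]
                G=np.abs(np.gradient(pr)); m=G.argmax()
                if G[m]<2 or m in(0,len(s)-1): continue
                L.append(l);M.append(u+s[m]*n);N.append(n);ed.append(i)
        L,M,N,ed=map(np.array,(L,M,N,ed))
        f=lambda p:((proj(T(p,L),"top")-M)*N).sum(1)
        p=least_squares(f,p,loss="soft_l1",f_scale=.3).x
    print("  fit",np.round(p,4),"yaw",np.degrees(p[2]),{i:(int((ed==i).sum()),round(float(np.median(f(p)[ed==i])),2)) for i in set(ed)})
    print("  hinge",T(p,[.091,0,.15]))
    h=T(p,[[.091,.029,.19],[.091,-.029,.19],[.091,.107,.172],[.091,-.107,.172]]); print("  pred post,tab,ears crop",((proj(h,"top")-[170,110])*3.2).round().tolist(), "side", ((proj(h,"side")-[170,140])*2.8).round().tolist())
    print("  side roof",((proj(T(p,loc),"side")-[170,140])*2.8).round().tolist())
E
python3 fit.py
```

```text
empty corners [[0.583, 0.297], [0.546, 0.06], [0.398, 0.085], [0.436, 0.322]] [ 0.49095014  0.19095282 -0.15786231] res 0.001025578681123962
  fit [ 0.4895  0.1921 -0.1661] yaw -9.516151600242257 {np.int64(1): (60, 0.19), np.int64(2): (60, -0.02), np.int64(3): (60, 0.16)}
  hinge [[0.5792537  0.17708167 0.15      ]]
  pred post,tab,ears crop [[176.0, 302.0], [241.0, 315.0], [95.0, 286.0], [329.0, 333.0]] side [[181.0, 223.0], [249.0, 197.0], [88.0, 278.0], [336.0, 183.0]]
  side roof [[84.0, 318.0], [361.0, 208.0], [463.0, 312.0], [163.0, 451.0]]
blocks corners [[0.586, -0.079], [0.539, -0.312], [0.394, -0.284], [0.439, -0.049]] [ 0.48959229 -0.18073675 -0.19527662] res 0.0009622805185328931Traceback (most recent call last):
  File "fit.py", line 14, in <module>
    l=loc[i]*(1-t)+loc[j]*t; a=proj(T(p,loc[[i,j]]),"top"); d=a[1]-a[0]; n=np.array([-d[1],d[0]])/np.hypot(*d)
                               ~~~~^^^^^^^^^^^^^^^^^^^^^^^
  File "h.py", line 5, in proj
    c=vision.calibration(n); P=np.atleast_2d(P); q=(c["extrinsics"]@np.c_[P,np.ones(len(P))].T)[:3].T
ValueError: time passes only in moves, steps and waits
```

```bash
sed -i 's/^def proj/CAL={n:vision.calibration(n) for n in ("side","top")}\ndef proj/; s/c=vision.calibration(n)/c=CAL[n]/' h.py
python3 - <<'E'
s=open('fit.py').read()
s=s.replace('''g=cv2.cvtColor(cv2.imread("pics/top0.png"),cv2.COLOR_BGR2GRAY).astype(np.float32); g=cv2.GaussianBlur(g,(0,0),.8)''',
'''gs={n:cv2.GaussianBlur(cv2.cvtColor(cv2.imread(f"pics/{n}0.png"),cv2.COLOR_BGR2GRAY).astype(np.float32),(0,0),.8) for n in ("top","side")}''')
a=s.index("    for it"); b=s.index('    print("  hinge"')
s=s[:a]+'''    for cams in (["top"],["side"],["top","side"]):
      for it in range(4):
        L=[];M=[];N=[];ed=[]
        for n_ in cams:
          for i,j in edges:
            a=proj(T(p,loc[[i,j]]),n_); d=a[1]-a[0]; n=np.array([-d[1],d[0]])/np.hypot(*d); s=np.arange(-3,3.01,.25)
            for t in np.linspace(.08,.92,60):
                l=loc[i]*(1-t)+loc[j]*t; q=proj(T(p,l),n_)[0]+s[:,None]*n
                G=np.abs(np.gradient(cv2.remap(gs[n_],q[:,0].astype(np.float32)[None],q[:,1].astype(np.float32)[None],1)[0])); m=G.argmax()
                if G[m]<1.5 or m in(0,len(s)-1): continue
                L.append(l);M.append(q[m]);N.append(n);ed.append((n_=="side")*10+i)
        L,M,N,ed=map(np.array,(L,M,N,ed))
        def f(p):
            w=T(p,L); u=np.where(ed[:,None]>=10,proj(w,"side"),proj(w,"top")); return ((u-M)*N).sum(1)
        p=least_squares(f,p,loss="soft_l1",f_scale=.3).x
      print("  fit",cams,np.round(p,4),"yaw",round(np.degrees(p[2]),2),{int(i):(int((ed==i).sum()),round(float(np.median(f(p)[ed==i])),2)) for i in set(ed)})
'''+s[b:]
open('fit.py','w').write(s)
E
python3 fit.py
```

```text
empty corners [[0.583, 0.297], [0.546, 0.06], [0.398, 0.085], [0.436, 0.322]] [ 0.49095014  0.19095282 -0.15786231] res 0.001025578681123962
  fit ['top'] [ 0.4895  0.1921 -0.1661] yaw -9.52 {1: (60, 0.19), 2: (60, -0.02), 3: (60, 0.16)}
  fit ['side'] [ 0.49    0.1916 -0.1658] yaw -9.5 {11: (60, -0.0), 12: (60, -0.06), 13: (7, 2.05)}
  fit ['top', 'side'] [ 0.4899  0.1919 -0.1657] yaw -9.49 {1: (60, 0.01), 2: (60, 0.11), 3: (60, 0.25), 11: (60, 0.22), 12: (60, -0.08), 13: (8, 2.19)}
  hinge [[0.57964228 0.17684986 0.15      ]]
  pred post,tab,ears crop [[177.0, 302.0], [241.0, 315.0], [96.0, 286.0], [330.0, 332.0]] side [[181.0, 222.0], [249.0, 197.0], [88.0, 277.0], [336.0, 182.0]]
  side roof [[84.0, 318.0], [361.0, 208.0], [463.0, 312.0], [163.0, 450.0]]
blocks corners [[0.586, -0.079], [0.539, -0.312], [0.394, -0.284], [0.439, -0.049]] [ 0.48959229 -0.18073675 -0.19527662] res 0.0009622805185328931
  fit ['top'] [ 0.4913 -0.1812 -0.1989] yaw -11.4 {0: (60, 1.52), 1: (60, -0.02), 2: (60, 0.48), 3: (60, 0.02)}
  fit ['side'] [ 0.4894 -0.1807 -0.2018] yaw -11.56 {10: (57, 0.24), 11: (55, -0.05), 12: (60, 0.13), 13: (1, 2.32)}
  fit ['top', 'side'] [ 0.4903 -0.1809 -0.2018] yaw -11.56 {0: (59, 1.96), 1: (60, 0.06), 2: (60, 0.27), 3: (60, 0.19), 10: (57, -0.01), 11: (55, 0.03), 12: (60, 0.3), 13: (1, 2.22)}
  hinge [[ 0.57943076 -0.19916447  0.15      ]]
  pred post,tab,ears crop [[602.0, 314.0], [667.0, 329.0], [516.0, 295.0], [749.0, 350.0]] side [[519.0, 50.0], [569.0, 34.0], [449.0, 90.0], [631.0, 29.0]]
  side roof [[446.0, 122.0], [649.0, 52.0], [756.0, 123.0], [541.0, 208.0]]
```

```bash
python3 - <<'E'
from h import *
e=(.4898,.1919,-.1657)
a=cv2.imread("pics/top0.png"); b=cv2.imread("pics/side0.png")
def crop(im,n,x,y,w,h,f):
    o=cv2.resize(im[y:y+h,x:x+w],None,fx=f,fy=f,interpolation=cv2.INTER_CUBIC)
    for l in ([.091,.0265,.19],[.091,-.0265,.19],[.091,.107,.172],[.091,-.107,.172]):
        for dy in (0,-.003):
            u=(proj(T(e,np.array(l)+[0,dy,0]),n)[0]+.5-[x,y])*f
            cv2.circle(o,tuple(int(v) for v in u),3,(0,0,255) if dy==0 else (255,0,0),-1)
    return o
cv2.imwrite("pics/z.png",np.vstack([crop(a,"top",195,185,90,38,8),crop(b,"side",195,190,90,36,8)]))
E
```

```text
(no output)
```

View pics/z.png

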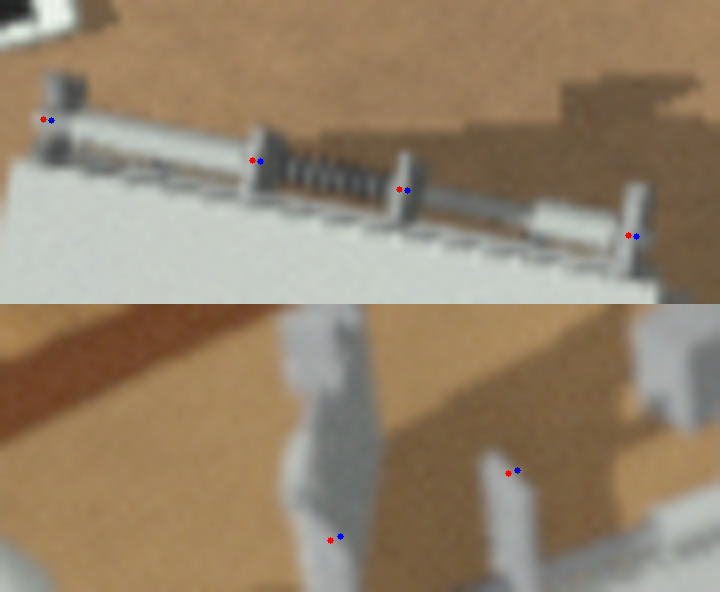

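The tabs and ears match the projected hinge within about 2 mm, and the door is roughly centred. Now approach and pinch.

```bash
cat >> h.py <<'E'
EM=np.array([.4898,.1917,-.1657]); BL=np.array([.4896,-.1810,-.2018])
def hp(c,dx,dy,z): return T(c,[.091+dx,dy,z])[0].tolist()
def st(m=""): print(m,round(robot.current_time_s(),2),"pos",np.round(robot.current_tool_pos(),4),"F",np.round(robot.current_contact_force(),1),"M",np.round(robot.current_torque(),2),"gap",round(robot.current_finger_gap()*85,1),"gf",np.round(robot.current_gripper_force(),1))
E
python3 - <<'E'
from h import *
q0=np.array(robot.current_joint_positions())
yaw=np.degrees(EM[2])
for k in (0,180):
    for c in (EM,BL):
        for z in (.176,.35): print(k,z,np.round(robot.inverse_kinematics(hp(c,0,.0065,z),[180,0,np.degrees(c[2])+k]) if robot.inverse_kinematics(hp(c,0,.0065,z),[180,0,np.degrees(c[2])+k]) is not None else [0]))
print(robot.current_eef_rot())
E
```

```text
0 0.176 [   7.   33.  -40.   82.   21.   73. -135.]
0 0.35 [   8.   30.  -48.   63.   22.   95. -133.]
0 0.176 [ 23.  28.  -9.  82.   5.  70. -88.]
0 0.35 [ 23.  25. -11.  63.   5.  92. -88.]
180 0.176 [ 12.  36. -50.  82.  28.  75.  41.]
180 0.35 [ 11.  32. -56.  63.  27.  97.  44.]
180 0.176 [ 38.  31. -32.  82.  17.  72.  83.]
180 0.35 [ 36.  27. -32.  63.  14.  94.  86.]
[-1.79998364e+02  6.43620655e-04  2.48624262e+01]
```

```bash
python3 - <<'E'
from h import *
o=[180,0,float(np.degrees(EM[2]))]
robot.move_to(hp(EM,0,.0065,.27),o); fingers.gripper_to(1.0); st("above")
print(robot.line_to(hp(EM,0,.0065,.177),o,velocity=.06,f_stop=6)); st("down")
for mm in (62,52,46,40):
    fingers.gripper_to(mm/85,force=25); st(mm)
im=vision.grab_frame("side"); cv2.imwrite("pics/g.png",cv2.resize(im[150:290,180:340,::-1],None,fx=4,fy=4,interpolation=cv2.INTER_CUBIC))
E
```

```text
above 4.03 pos [0.5808 0.1824 0.2699] F [-0.4 -0.7 -0.1] M [ 0.    0.02 -0.01] gap 84.9 gf 0.0
False
down 5.72 pos [0.5809 0.1832 0.1775] F [ 0.2 -0.2  0.1] M [0.03 0.01 0.  ] gap 85.1 gf 0.0
62 6.08 pos [0.5812 0.1808 0.1774] F [-0.3 -5.1  3.5] M [-1.26  0.25  0.01] gap 62.2 gf 2.8
52 6.35 pos [0.5811 0.182  0.1771] F [-0.6 -4.5  2.5] M [-0.81 -0.01 -0.07] gap 52.1 gf 5.7
46 6.58 pos [0.5811 0.1841 0.177 ] F [ 1.3 -1.4  0.4] M [ 0.21 -0.4  -0.19] gap 46.3 gf 9.6
40 6.8 pos [0.5807 0.1843 0.1774] F [-0.1 -0.4  2.7] M [ 0.49 -0.31 -0.08] gap 42.7 gf 26.4
```

View pics/g.png

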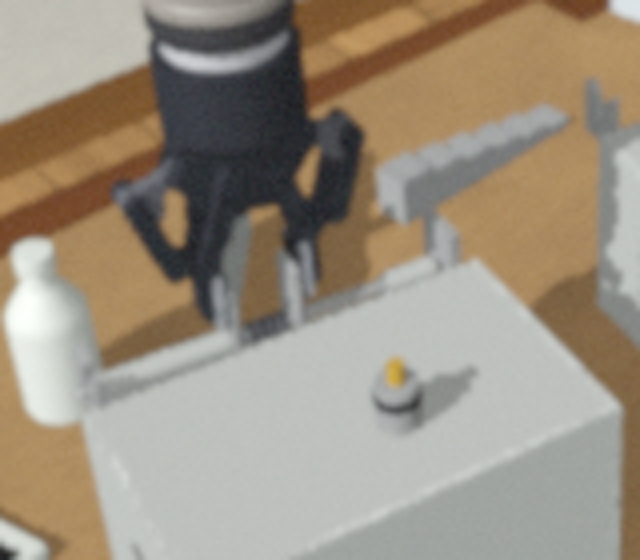

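The picture shows both fingers on the outer faces of the tabs. The gap is 42.7 mm, so the pin is fully drawn against its stop. Now lift.

```bash
python3 - <<'E'
from h import *
o=[180,0,float(np.degrees(EM[2]))]
p=robot.current_tool_pos()
print(np.round(p-np.array(hp(EM,0,.0065,.177)),4))
for z in (.187,.205): print(robot.line_to([p[0],p[1],z],o,velocity=.04,f_stop=14)); st(z)
E
```

```text
[0.0001 0.0012 0.0004]
False
0.187 7.25 pos [0.58   0.1841 0.1863] F [ 0.  -0.4 -4.5] M [ 0.02 -0.14 -0.11] gap 42.7 gf 27.2
False
0.205 7.85 pos [0.5806 0.1845 0.2052] F [ 0.4  0.1 -5.1] M [0.06 0.05 0.  ] gap 42.3 gf 27.0
```

```bash
python3 - <<'E'
from h import *
o=[180,0,float(np.degrees(EM[2]))]; ob=[180,0,float(np.degrees(BL[2]))]
p=robot.current_tool_pos()
robot.line_to([p[0],p[1],.36],o,velocity=.12); fingers.gripper_to(.45,force=45); st("up")
robot.line_to(hp(BL,0,.0075,.36),ob,velocity=.12); st("over")
robot.line_to(hp(BL,0,.0075,.21),ob,velocity=.08,f_stop=5); robot.pause(.4); st("low"); print(robot.current_eef_rot())
a=vision.grab_frame("top")[:,:,::-1]; b=vision.grab_frame("side")[:,:,::-1]
cv2.imwrite("pics/a.png",a); cv2.imwrite("pics/b.png",b)
f=6; o1=cv2.resize(a[185:230,310:420],None,fx=f,fy=f,interpolation=2); o2=cv2.resize(b[125:180,310:420],None,fx=f,fy=f,interpolation=2)
cv2.imwrite("pics/ab.png",np.vstack([o1,o2]))
E
```

```text
up 9.51 pos [0.5805 0.1843 0.3594] F [-0.5 -0.8 -4.8] M [-0.02 -0.05  0.03] gap 41.5 gf 53.5
over 12.79 pos [ 0.5803 -0.1914  0.3601] F [-0.6 -0.6 -4.7] M [ 0.1  -0.02 -0.05] gap 41.5 gf 53.5
low 14.1 pos [ 0.5791 -0.1921  0.3012] F [-0.8 -0.8 -5.4] M [-0.06  0.01  0.02] gap 41.4 gf 53.5
[179.97872697   0.28480488 -11.55608453]
```

View pics/ab.png

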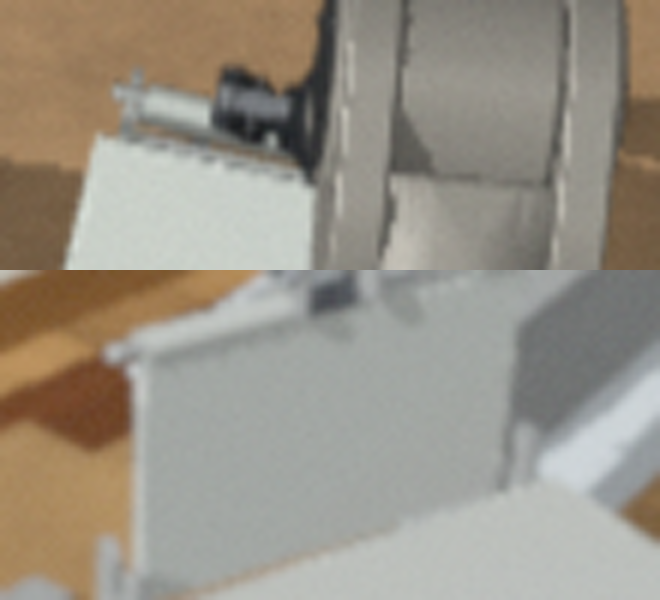

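```bash
python3 - <<'E'
from h import *
def loc(w): d=w[:2]-BL[:2];c,s=np.cos(BL[2]),np.sin(BL[2]); return [round(1e3*v,1) for v in (c*d[0]+s*d[1]-91,-s*d[0]+c*d[1],w[2])] if 0 else np.round([1e3*(c*d[0]+s*d[1])-91,1e3*(-s*d[0]+c*d[1]),1e3*w[2]],1)
for z in (.27,.274): print("stub",loc(back(np.array([116,92])/6+[310,185]-.4,z,"top")[0]), loc(back(np.array([110,82])/6+[310,125]-.4,z,"side")[0]))
print("tool",loc(np.array(robot.current_tool_pos())))
print("ear top",loc(back(np.array([132,103])/6+[310,185]-.4,.165,"top")[0]))
print(robot.line_to(hp(BL,0,.0075,.285),[180,0,float(np.degrees(BL[2]))],velocity=.03,f_stop=5)); st(); print("tool",loc(np.array(robot.current_tool_pos())))
E
```

```text
stub [ -1.4 114.8 270. ] [  4.3 112.5 270. ]
stub [ -1.6 114.8 274. ] [ -2.  116.5 274. ]
tool [ -1.    7.  301.3]
ear top [  2.2 106.5 165. ]
False
 14.89 pos [ 0.58   -0.192   0.2847] F [-0.3 -0.6 -5.7] M [-0.3  0.1 -0. ] gap 41.4 gf 53.6
tool [-2.000e-01  7.300e+00  2.847e+02]
```

```bash
python3 - <<'E'
from h import *
ob=[180,0,float(np.degrees(BL[2]))]
for z in (.25,.22,.205):
    r=robot.line_to(hp(BL,0,.0075,z),ob,velocity=.04,f_stop=5); st(r)
    if r: break
a=vision.grab_frame("top")[:,:,::-1]; b=vision.grab_frame("side")[:,:,::-1]
f=6; o1=cv2.resize(a[185:230,310:420],None,fx=f,fy=f,interpolation=2); o2=cv2.resize(b[130:185,310:420],None,fx=f,fy=f,interpolation=2)
cv2.imwrite("pics/ab2.png",np.vstack([o1,o2]))
E
```

```text
False 15.92 pos [ 0.5805 -0.1917  0.2503] F [ 0.1 -0.1 -4.6] M [-0.02 -0.03 -0.06] gap 41.9 gf 53.5
False 16.82 pos [ 0.5805 -0.1919  0.2203] F [-0.5 -0.3 -4.8] M [ 0.06  0.01 -0.05] gap 41.8 gf 53.4
False 17.34 pos [ 0.5801 -0.1919  0.2046] F [ 0.3 -0.  -4.6] M [-0.02  0.01 -0.03] gap 41.5 gf 53.4
```

View pics/ab2.png

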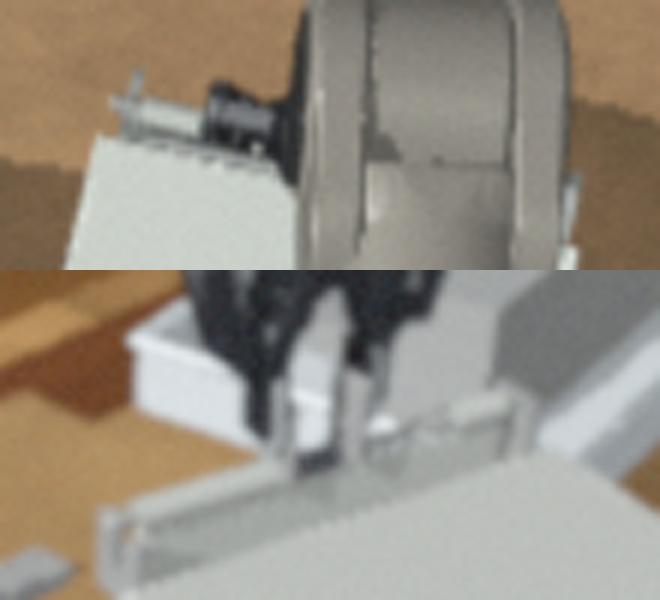

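The stub is sitting in the saddle's mouth, at side crop (130,535) between the horns, and the -y end is inside its ear. Now I'll feel down until it seats.

```bash
python3 - <<'E'
from h import *
ob=[180,0,float(np.degrees(BL[2]))]
robot.line_to(hp(BL,0,.0075,.190),ob,velocity=.02,f_stop=4); st("a")
r=robot.line_to(hp(BL,0,.0075,.166),ob,velocity=.012,f_stop=4); st(r)
robot.pause(.3); st()
E
```

```text
a 18.34 pos [ 0.5804 -0.1918  0.1902] F [-0.1  0.6 -4.3] M [ 0.02 -0.01 -0.01] gap 41.8 gf 53.4
True 19.29 pos [ 0.5802 -0.192   0.1811] F [-0.3 -1.2  4.9] M [ 0.59 -0.11  0.02] gap 41.8 gf 54.6
 19.59 pos [ 0.5801 -0.192   0.1809] F [-0.3 -0.5  7. ] M [ 0.74 -0.23 -0.01] gap 42.1 gf 55.1
```

```bash
python3 - <<'E'
from h import *
ob=[180,0,float(np.degrees(BL[2]))]
for dz in (.0815,.0820): 
    robot.line_to(hp(BL,0,.0075,.1+dz),ob,velocity=.01); robot.pause(.15); st(dz)
for dx in (.0025,.004,0,-.0025,-.004,0):
    robot.line_to(hp(BL,dx,.0075,.182),ob,velocity=.012,f_stop=8); robot.pause(.1); st(dx)
E
```

```text
0.0815 20.23 pos [ 0.5802 -0.192   0.1815] F [-0.2 -1.   2. ] M [ 0.47 -0.1   0.04] gap 41.6 gf 54.2
0.082 20.62 pos [ 0.5802 -0.1919  0.1817] F [ 0.2 -0.3 -0.1] M [ 0.22 -0.26 -0.06] gap 41.4 gf 53.9
0.0025 21.08 pos [ 0.582  -0.1921  0.1816] F [-3.6 -0.8  0.7] M [0.44 0.75 0.35] gap 41.6 gf 53.9
0.004 21.46 pos [ 0.5827 -0.1923  0.1815] F [-5.5 -0.9  2.3] M [0.69 1.39 0.66] gap 41.7 gf 54.1
0 21.95 pos [ 0.5812 -0.192   0.1813] F [ 2.7 -1.2  1.9] M [ 0.45 -0.66 -0.21] gap 41.7 gf 54.4
-0.0025 22.39 pos [ 0.5788 -0.1915  0.1818] F [ 4.9 -0.3 -2.6] M [ 0.09 -1.3  -0.53] gap 41.6 gf 54.1
-0.004 22.77 pos [ 0.5784 -0.1915  0.1819] F [ 6.7 -1.2 -4.6] M [-0.12 -1.71 -0.74] gap 41.4 gf 54.2
0 23.35 pos [ 0.5796 -0.1917  0.1817] F [ 0.6  0.2 -0.1] M [ 0.34 -0.17 -0.03] gap 42.0 gf 54.0
```

The slot walls are felt evenly on both sides, with Fx about -4 to +5 N, and the load is borne on the seat at axis ≈ 0.154. So the stub is seated with the pin drawn. Now ease the pin out, shifting the tool so the door stays put.

```bash
python3 - <<'E'
from h import *
ob=[180,0,float(np.degrees(BL[2]))]
robot.line_to(hp(BL,0,.0075,.1815),ob,velocity=.01); robot.pause(.2); st("seat")
fingers.gripper_to(42/85,force=25); st("25N")
for g in (44,46,48,50,52):
    fingers.gripper_to(g/85,force=25)
    robot.line_to(hp(BL,0,.029-g/2000,.1815),ob,velocity=.015); robot.pause(.1); st(g)
a=vision.grab_frame("top")[:,:,::-1]; b=vision.grab_frame("side")[:,:,::-1]
f=6; o1=cv2.resize(a[185:230,310:420],None,fx=f,fy=f,interpolation=2); o2=cv2.resize(b[130:185,310:420],None,fx=f,fy=f,interpolation=2)
cv2.imwrite("pics/ab3.png",np.vstack([o1,o2]))
E
```

```text
seat 23.8 pos [ 0.5798 -0.1918  0.1815] F [-2.2 -0.7  1.9] M [0.58 0.34 0.2 ] gap 41.8 gf 54.1
25N 24.02 pos [ 0.5799 -0.1918  0.1813] F [-1.8 -0.4  1.8] M [0.58 0.36 0.19] gap 41.6 gf 36.5
44 24.58 pos [ 0.5801 -0.1921  0.1812] F [-1.3  0.9 -2.6] M [0.38 0.08 0.03] gap 44.2 gf 11.0
46 25.15 pos [ 0.5799 -0.1936  0.1814] F [-0.8  0.2 -4. ] M [ 0.19 -0.05  0.09] gap 46.0 gf 10.3
48 25.72 pos [ 0.5797 -0.1944  0.1814] F [ 0.5 -0.2 -4.7] M [0.08 0.03 0.01] gap 47.9 gf 9.6
50 26.28 pos [ 0.5797 -0.1955  0.1817] F [-1.1 -0.3 -3.5] M [-0.12  0.03  0.04] gap 49.7 gf 9.1
52 26.85 pos [ 0.5796 -0.1952  0.1816] F [ 1.3  3.  -3.4] M [ 0.68 -0.16 -0.01] gap 52.3 gf 6.9
```

View pics/ab3.png

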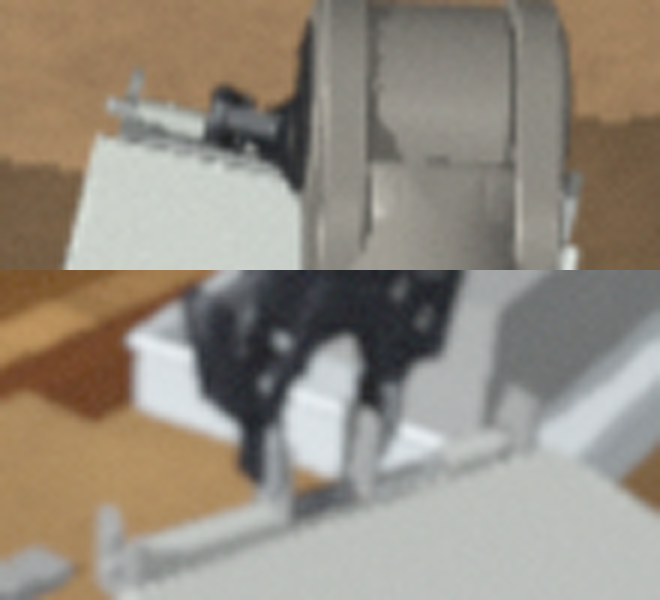

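At gap 52 the tool feels +3 N along the axis, so the nose may be on the ear's face or its shoulder on the hole's rim. I'll rock the door about the seated stub in small steps and watch the axial force.

```bash
cat >> h.py <<'E'
def rock(up,w,g=52,z=.1815,dx=0.,v=.015,ly=None):
    "up, w: nose up / forward (+x) in mm, pivoting about stub; "
    a=-up/216.; b=w/216.; ly=.029-g/2000 if ly is None else ly
    dy=ly-.116
    p=hp(BL,dx-dy*b*1. *1 if 0 else dx+(-dy)*b,ly,z-(-dy)*a)
    robot.line_to(p,[180+float(np.degrees(a)),0,float(np.degrees(BL[2]+b))],velocity=v); robot.pause(.1)
    st((up,w))
E
python3 - <<'E'
from h import *
for u,w in ((0,0),(1,0),(2,0),(3,0),(1,0),(-1,0),(-2,0),(0,0)): rock(u,w)
E
```

```text
(0, 0) 27.3 pos [ 0.5796 -0.1953  0.1816] F [ 0.5  5.2 -3.5] M [ 1.05 -0.23 -0.04] gap 51.9 gf 5.9
(1, 0) 27.65 pos [ 0.5795 -0.1954  0.1819] F [ 1.4  4.7 -4. ] M [ 1.25 -0.18  0.02] gap 52.3 gf 5.9
(2, 0) 28.0 pos [ 0.5795 -0.1956  0.1824] F [ 1.4  5.8 -4.5] M [ 1.25 -0.24 -0.03] gap 52.1 gf 5.9
(3, 0) 28.35 pos [ 0.5794 -0.1957  0.183 ] F [ 1.1  5.5 -4.2] M [ 1.26 -0.24 -0.01] gap 52.1 gf 5.9
(1, 0) 28.7 pos [ 0.5796 -0.1955  0.1821] F [-0.   6.3 -3.2] M [ 1.25 -0.28 -0.01] gap 51.8 gf 5.6
(-1, 0) 29.05 pos [ 0.5798 -0.1953  0.1812] F [ 0.5  6.1 -3.1] M [ 1.36 -0.22 -0.07] gap 52.2 gf 5.3
(-2, 0) 29.4 pos [ 0.5798 -0.1952  0.181 ] F [ 1.2  6.4 -2. ] M [ 1.28 -0.13 -0.03] gap 52.1 gf 5.2
(0, 0) 29.75 pos [ 0.5798 -0.1955  0.1819] F [ 0.8  6.8 -3. ] M [ 1.28 -0.25 -0.05] gap 52.1 gf 5.4
```

The nose is blocked on the ear's face with the tab off its finger. The pads rise as they open, so the loosened grip lifted the door. I'll re-pinch, re-seat and look closely at the pin end.

```bash
python3 - <<'E'
from h import *
ob=[180,0,float(np.degrees(BL[2]))]
fingers.gripper_to(48/85,force=25); robot.line_to(hp(BL,0,.006,.1815),ob,velocity=.02)
fingers.gripper_to(45/85,force=25); robot.line_to(hp(BL,0,.0075,.1815),ob,velocity=.02)
fingers.gripper_to(40/85,force=40); robot.pause(.1); st("regrip")
a=vision.grab_frame("top")[:,:,::-1]; b=vision.grab_frame("side")[:,:,::-1]
cv2.imwrite("pics/a4.png",a); cv2.imwrite("pics/b4.png",b)
def ov(x0,y0,w,h,f):
    o=cv2.resize(b[y0:y0+h,x0:x0+w],None,fx=f,fy=f,interpolation=2)
    for l,c in (([.091,-.104,.154],(0,0,255)),([.091,-.1,.161],(255,0,0)),([.091,.1,.161],(255,0,0)),([.091,.03,.161],(255,0,0)),([.091,.104,.154],(0,0,255)),([.091,-.104,.176],(0,255,0)),([.091,.104,.166],(0,255,0))):
        u=(proj(T(BL,l),"side")[0]+.5-[x0,y0])*f; cv2.circle(o,tuple(int(v) for v in u),3,c,-1)
    return o
cv2.imwrite("pics/b4z.png",ov(322,142,82,48,9))
E
```

```text
regrip 31.06 pos [ 0.5806 -0.191   0.1819] F [-0.9 -0.8  2.6] M [ 0.34 -0.04  0.01] gap 42.0 gf 42.3
```

View pics/b4z.png

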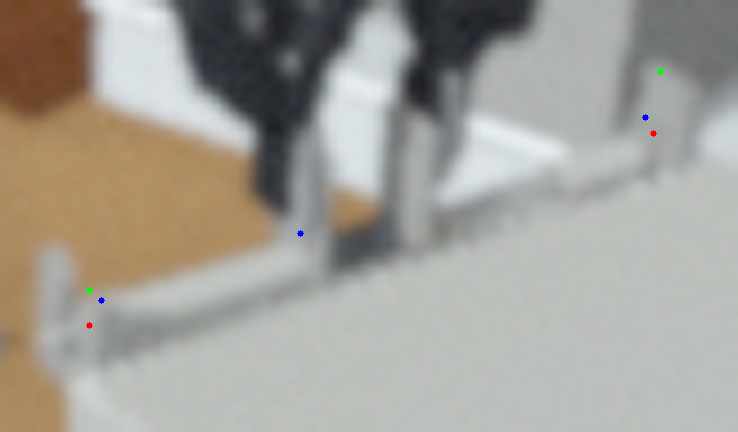

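The pin end droops: the barrel's top edge is at (645,147) and should be at (645,117), while the stub end agrees. I'll turn the door level about the seated stub.

```bash
python3 - <<'E'
from h import *
t=np.array([645,147])/9+[322,142]-.5
z=[(dz,proj(T(BL,[.091,-.1,.161-dz/1e3]),"side")[0]) for dz in range(0,13)]
best=min(z,key=lambda q:abs(q[1][1]-t[1])); print("droop mm",best[0],best[1],t)
up=min(best[0],8)*1.08
rock(up,0,z=.1819,ly=.0075,v=.02)
b=vision.grab_frame("side")[:,:,::-1]; cv2.imwrite("pics/b5.png",b)
f=9;x0,y0=322,142; o=cv2.resize(b[y0:y0+48,x0:x0+82],None,fx=f,fy=f,interpolation=2)
for l in ([-.1,.161],[0.03,.161],[.1,.161]):
    u=(proj(T(BL,[.091,*l]),"side")[0]+.5-[x0,y0])*f; cv2.circle(o,tuple(int(v) for v in u),3,(255,0,0),-1)
cv2.imwrite("pics/b5z.png",o)
E
```

```text
droop mm 11 [392.85279807 157.90136523] [393.16666667 157.83333333]
(8.64, 0) 31.64 pos [ 0.5804 -0.1903  0.1859] F [-0.   3.8 -0.4] M [ 1.23 -0.4  -0.02] gap 42.2 gf 42.2
```

View pics/b5z.png

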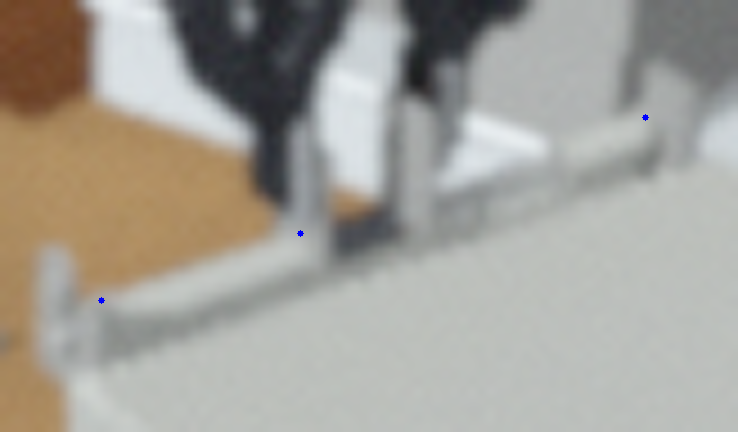

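```bash
python3 - <<'E'
from h import *
U=8.6
rock(U,0,z=.1819,ly=.0090); rock(U,0,z=.1823,ly=.0090)
z=.1823
f=robot.current_contact_force()[2]; z+=float(np.clip((-3.8-f)*-.00015,-.0003,.0008)); rock(U,0,z=z,ly=.009)
z0=z
for g in (44,46,48,50):
    fingers.gripper_to(g/85,force=25); z=z0-(g-42)*.00025
    rock(U,0,z=z,ly=.0305-g/2000); 
E
```

```text
(8.6, 0) 32.04 pos [ 0.5802 -0.1907  0.1861] F [-0.   2.3  0. ] M [ 1.04 -0.08  0.05] gap 42.3 gf 42.2
(8.6, 0) 32.39 pos [ 0.5802 -0.1907  0.1863] F [-0.2  2.1 -1.4] M [ 0.82 -0.07  0.05] gap 41.9 gf 42.0
(8.6, 0) 32.74 pos [ 0.5802 -0.1908  0.1865] F [ 0.8  0.4 -3.3] M [ 0.55 -0.04  0.05] gap 41.9 gf 41.8
(8.6, 0) 33.31 pos [ 0.5803 -0.1912  0.1863] F [ 0.2 -0.  -4.2] M [ 0.13 -0.05 -0.01] gap 43.8 gf 10.7
(8.6, 0) 33.88 pos [ 0.5803 -0.1918  0.1861] F [-0.3  0.2 -4.5] M [ 0.26  0.01 -0.  ] gap 46.1 gf 10.4
(8.6, 0) 34.44 pos [ 0.5802 -0.1926  0.1857] F [ 0.8  0.5 -3.3] M [ 0.43 -0.02  0.02] gap 48.3 gf 10.0
(8.6, 0) 35.01 pos [ 0.5801 -0.1933  0.1852] F [ 0.4  1.6 -3. ] M [ 0.73 -0.22 -0.01] gap 49.9 gf 9.4
```

```bash
python3 - <<'E'
from h import *
U=8.6;z0=.1825
for g in (51,52,53):
    fingers.gripper_to(g/85,force=25); z=z0-(g-42)*.00025
    rock(U,0,z=z,ly=.0305-g/2000)
b=vision.grab_frame("side")[:,:,::-1]
f=9;x0,y0=322,142; o=cv2.resize(b[y0:y0+48,x0:x0+82],None,fx=f,fy=f,interpolation=2)
for l in ([-.1,.161],[0.03,.161],[.1,.161]):
    u=(proj(T(BL,[.091,*l]),"side")[0]+.5-[x0,y0])*f; cv2.circle(o,tuple(int(v) for v in u),3,(255,0,0),-1)
cv2.imwrite("pics/b6z.png",o)
E
```

```text
(8.6, 0) 35.58 pos [ 0.5799 -0.1941  0.1847] F [ 1.9  2.8 -3.7] M [ 1.   -0.27 -0.03] gap 50.9 gf 8.9
(8.6, 0) 36.14 pos [ 0.5798 -0.1944  0.1845] F [ 1.1  4.5 -4.3] M [ 1.05 -0.36 -0.04] gap 51.9 gf 6.5
(8.6, 0) 36.71 pos [ 0.5798 -0.194   0.1844] F [ 0.6  5.4 -3.3] M [ 1.18 -0.27 -0.02] gap 53.4 gf 5.5
```

View pics/b6z.png

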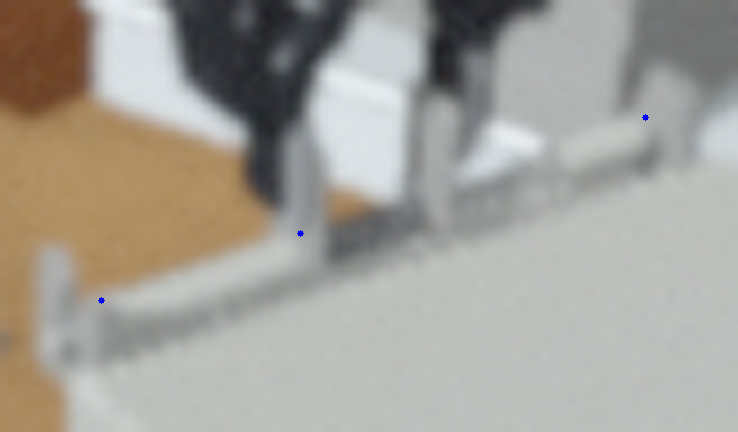

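```bash
cat > edge.py <<'E'
from h import *
E=CAL["side"]["extrinsics"]; cam=-E[:3,:3].T@E[:3,3]
def sil(c,y,z,x=.091,r=.007):  # upper silhouette point of cylinder at local y
    th=np.radians(np.arange(0,360,1)); P=T(c,np.c_[x+r*np.cos(th),np.full(360,y),z+r*np.sin(th)]); u=proj(P,"side")
    return u[u[:,1].argmin()]
def off(im,c,y,z):
    g=cv2.GaussianBlur(cv2.cvtColor(im,cv2.COLOR_RGB2GRAY).astype(np.float32),(0,0),.7)
    a,b=sil(c,y-.01,z),sil(c,y+.01,z); d=b-a; n=np.array([-d[1],d[0]])/np.hypot(*d); n*=np.sign(n[1])
    s=np.arange(-4,6.01,.2); q=sil(c,y,z)+s[:,None]*n
    pr=cv2.remap(g,q[:,0].astype(np.float32)[None],q[:,1].astype(np.float32)[None],1)[0]; G=np.gradient(pr)/.2
    k=sil(c,y,z-.001)-sil(c,y,z); mm=abs(k@n)
    pk=[i for i in range(1,len(s)-1) if abs(G[i])>abs(G[i-1]) and abs(G[i])>=abs(G[i+1]) and abs(G[i])>4]
    return [(round(float(s[i]/mm),1),int(G[i])) for i in pk]  # mm low
def rep(im,c,z,name):
    print(name)
    for y in (.095,.085,.075,.06,.05,-.075,-.08,-.085,-.09,-.095): print("  y",y,off(im,c,y,z))
E
python3 - <<'E'
from edge import *
rep(cv2.imread("pics/side0.png")[:,:,::-1],EM,.150,"initial on empty")
rep(cv2.imread("pics/b5.png")[:,:,::-1],BL,.154,"b5")
rep(vision.grab_frame("side"),BL,.154,"now")
E
```

```text
initial on empty
  y 0.095 [(-1.7, 29), (-0.6, 29), (9.1, -14)]
  y 0.085 [(-2.3, 31), (-0.6, 32), (2.8, 19), (10.2, -14), (11.4, -14), (14.8, -11)]
  y 0.075 [(-2.3, 29), (-1.2, 30), (0.6, 28), (13.9, -15)]
  y 0.06 [(-3.5, 22), (-0.6, 32), (10.9, -12), (13.8, -15)]
  y 0.05 [(-2.3, 30), (-1.2, 31), (1.2, 25), (10.4, -11), (13.9, -16)]
  y -0.075 [(0.6, 16), (14.1, -13), (17.8, -10)]
  y -0.08 [(-1.2, 16), (0.6, 17), (14.1, -14), (16.6, -14)]
  y -0.085 [(-2.5, 15), (1.2, 17), (2.5, 17), (14.2, -15), (16.0, -14)]
  y -0.09 [(0.0, 18), (1.8, 17), (13.6, -15), (15.4, -15)]
  y -0.095 [(-3.7, 8), (-0.6, 14), (1.9, 13), (9.9, -7), (13.6, -14), (15.4, -14), (17.3, -13)]
b5
  y 0.095 [(-1.3, 10), (2.6, 6), (9.2, -10), (12.6, -7)]
  y 0.085 [(0.7, 16), (2.0, 17), (12.6, -19)]
  y 0.075 [(1.3, 17), (13.3, -15), (16.6, -15)]
  y 0.06 [(-0.7, 18), (0.7, 18), (14.0, -17)]
  y 0.05 [(-2.7, 14), (0.7, 17), (14.1, -15)]
  y -0.075 [(0.0, 5), (11.9, -13), (15.4, -12)]
  y -0.08 [(-1.4, 6), (1.4, 6), (9.1, -11), (13.4, -16)]
  y -0.085 [(-4.9, 4), (0.0, 8), (5.6, -7), (11.3, -14)]
  y -0.09 [(-1.4, 12), (2.1, 9), (8.5, -13), (13.4, -18), (15.5, -9)]
  y -0.095 [(-10.6, -8), (0.0, 21), (11.3, -19), (12.7, -19)]
now
  y 0.095 [(-2.0, 12), (2.6, 6), (9.2, -10), (13.2, -6)]
  y 0.085 [(-1.3, 15), (0.7, 16), (2.0, 17), (11.9, -19)]
  y 0.075 [(1.3, 17), (13.3, -16), (16.6, -16)]
  y 0.06 [(-0.7, 17), (1.3, 17), (15.4, -13), (18.1, -6)]
  y 0.05 [(-2.7, 14), (0.0, 17), (14.1, -14)]
  y -0.075 [(0.0, 6), (11.2, -15)]
  y -0.08 [(-1.4, 6), (1.4, 5), (11.3, -16), (12.7, -17)]
  y -0.085 [(-4.9, 4), (0.0, 7), (5.6, -7), (11.3, -15)]
  y -0.09 [(-1.4, 11), (2.1, 10), (8.5, -13), (13.4, -18)]
  y -0.095 [(-10.6, -7), (0.0, 19), (11.3, -20)]
```

```bash
python3 - <<'E'
from h import *
def go(g,U,w): 
    fingers.gripper_to(g/85,force=25); rock(U,w,z=.1825-(g-42)*.00025-.0002,ly=.0300-g/2000+U*.00013-.0005,v=.03)
for U,w in ((6,0),(4.5,0)):
    go(46,U,w); go(51,U,w); go(53,U,w)
    F=robot.current_contact_force()[1]
    if F<2.5: print("IN?"); break
im=vision.grab_frame("side"); cv2.imwrite("pics/b7.png",im[:,:,::-1])
from edge import *
rep(im,BL,.152,"now")
E
```

```text
(6, 0) 37.41 pos [ 0.5798 -0.194   0.1841] F [-0.1 -1.4 -3.4] M [-0.03 -0.03 -0.08] gap 46.3 gf 9.7
(6, 0) 37.98 pos [ 0.5798 -0.1939  0.1833] F [-1.   1.  -2.2] M [0.45 0.   0.05] gap 51.1 gf 9.2
(6, 0) 38.55 pos [ 0.5798 -0.1949  0.1828] F [ 0.7  1.9 -1.3] M [ 0.74 -0.05 -0.03] gap 53.2 gf 9.2
IN?
now
  y 0.095 [(-3.3, 10), (0.0, 6), (2.6, -6), (7.3, -9), (10.6, -6)]
  y 0.085 [(0.7, 17), (10.6, -18)]
  y 0.075 [(-8.0, 4), (-0.7, 18), (12.7, -16)]
  y 0.06 [(-4.7, 11), (-0.7, 18), (12.7, -16)]
  y 0.05 [(-0.7, 18), (12.1, -16), (13.5, -17)]
  y -0.075 [(-0.7, 5), (1.4, 5), (12.7, -14), (15.5, -10)]
  y -0.08 [(0.0, 6), (12.7, -15), (14.1, -15)]
  y -0.085 [(-2.8, 5), (1.4, 7), (7.8, -8), (11.3, -16)]
  y -0.09 [(0.0, 12), (3.5, 8), (11.3, -15), (12.7, -15)]
  y -0.095 [(-13.5, -6), (0.7, 17), (12.7, -18)]
```

```bash
python3 - <<'E'
from h import *
def go(g,U,w,lz=0): 
    fingers.gripper_to(g/85,force=25); rock(U,w,z=.1825-(min(g,57)-42)*.00025-.0002+lz,ly=.0295-g/2000+U*.00013,v=.03)
for g in (55,57): go(g,6,0)
E
```

```text
(6, 0) 39.17 pos [ 0.5795 -0.1963  0.1824] F [ 0.   1.6 -1.6] M [ 0.92 -0.14 -0.03] gap 54.9 gf 8.7
(6, 0) 39.73 pos [ 0.5793 -0.1973  0.1818] F [ 0.3  2.2 -1.2] M [ 0.89 -0.21  0.04] gap 57.2 gf 8.2
```

```bash
python3 - <<'E'
from h import *
fingers.gripper_to(62/85,force=25); rock(6,0,z=.1785,ly=.001,v=.03)
fingers.gripper_to(1.0); st("open")
p=robot.current_tool_pos(); robot.line_to([p[0],p[1],.24],velocity=.08,f_stop=5); st("up")
robot.line_to([p[0],p[1],.32],velocity=.15)
robot.move_to([.40,.05,.40],[180,0,-11.5]); st()
a=vision.grab_frame("top")[:,:,::-1]; b=vision.grab_frame("side")[:,:,::-1]
cv2.imwrite("pics/a8.png",a); cv2.imwrite("pics/b8.png",b)
f=6; cv2.imwrite("pics/ab8.png",np.vstack([cv2.resize(a[185:235,310:420],None,fx=f,fy=f,interpolation=2),cv2.resize(b[135:185,310:420],None,fx=f,fy=f,interpolation=2)]))
from edge import *
rep(b[:,:,::-1].copy(),BL,.152,"now")
E
```

```text
(6, 0) 40.31 pos [ 0.5789 -0.1985  0.1817] F [-0.2  0.3  0.2] M [0.02 0.04 0.03] gap 61.7 gf 0.0
open 40.67 pos [ 0.579  -0.1983  0.1817] F [-0.6 -0.1  0.4] M [ 0.06 -0.06  0.02] gap 84.8 gf 0.0
up 41.55 pos [ 0.5786 -0.1983  0.2394] F [-0.4  0.4 -0.7] M [-0.    0.03  0.  ] gap 85.0 gf 0.0
 43.44 pos [0.4006 0.0483 0.3996] F [ 1.1 -0.8 -0.1] M [-0.   -0.02  0.01] gap 85.1 gf 0.0
now
  y 0.095 [(-3.3, 11), (-0.7, 6), (2.6, -5), (7.3, -10), (10.6, -7)]
  y 0.085 [(0.7, 16), (10.6, -15), (14.6, -9)]
  y 0.075 [(-0.7, 17), (13.3, -16)]
  y 0.06 [(-4.7, 9), (-0.7, 17), (13.4, -15)]
  y 0.05 [(-0.7, 17), (12.1, -15), (13.5, -16)]
  y -0.075 [(0.0, 6), (1.4, 6), (12.7, -14), (15.5, -12)]
  y -0.08 [(1.4, 6), (3.5, 5), (12.7, -16), (14.1, -17)]
  y -0.085 [(0.7, 6), (7.8, -6), (12.7, -14)]
  y -0.09 [(3.5, 6), (12.7, -15)]
  y -0.095 [(0.0, 6), (2.1, 6), (12.7, -16)]
```

View pics/ab8.png

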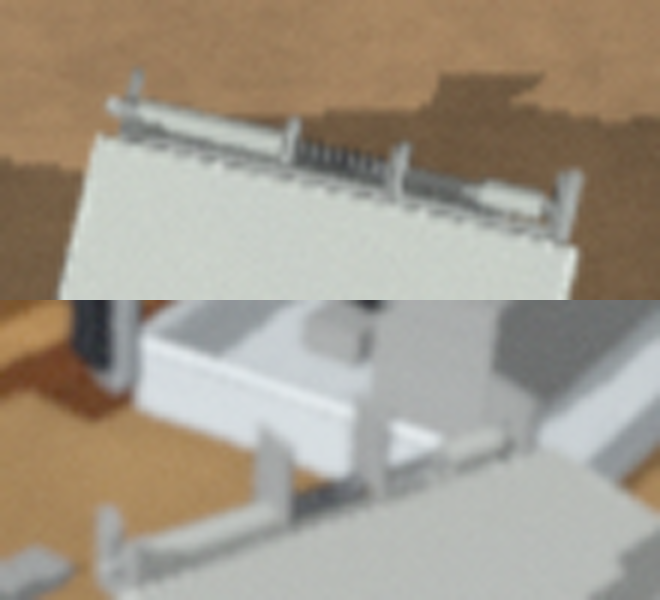

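The door hangs level in the ears. The tabs, at (292,137) and (400,168), are 18.7 px apart against 18.6 px at the start, so the pin is fully home. Handing in.

```bash
python3 -c "
from station import workorder
print(workorder.close_job())"
```

```text
the job is handed in; nothing more can be done
None
```

The door now hangs level on the cabinet with the blocks, with the stub in its saddle and the pin home (tab spacing the same as at the start); I handed the job in at about 43 s, and no verdict was returned.

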